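# Shift the gear unit into third

### The arm

A 6-joint arm with a two-finger parallel gripper is mounted at the origin on the work surface. World frame = base frame: x ahead of the robot, y to its left, z up, the work surface at z = 0. Lengths are in m, angles in rad, forces in N, time in s.
With the tool pointing down it reaches from about 0.375 to 0.975 m from the base axis. Payload 3.8 kg.
Tool frame: the origin (TCP) lies on the centre line of the jaws, within the pads' length; the fingertips stand 25 mm ahead of it and the grasp point (between the pads) lies 6 mm ahead of it; z points along the fingers, y is the line along which they close (so a half turn about z gives the same grasp; the last joint's range is limited). The gripper opens to 85 mm and grips with 20 to 120 N. Pads are 22 mm wide; open, the fingers measure 114 mm over their backs; the gripper's body (76 mm by 85 mm) begins 54 mm behind the grasp point. The pads swing forward as they close: fully open they stand 13 mm farther back than shut.
Start: joints at [-1.366, 0.264, 1.604, -0, 1.274, -0.037], TCP at [0.162, -0.655, 0.256] pointing down, gripper open.
Joint ranges: [-2.63, 2.63], [-0.94, 2.18], [0.31, 2.57], [-1.31, 4.45], [0, 2.66], [-2.55, 2.55]. Speed limits (rad/s): [2.57, 2.57, 3.14, 3.14, 3.14, 3.14].

### API

Orientations are given as a rotation vector (axis times angle).
In Python, from workcell import bot gives the robot as it stands. The module is installed in compiled form; this text tells all that it offers.
- The arm moves only by the tool play_rows, never from a script. Its argument "commands" is a list that holds one entry, the list of rows, each a list of 7 numbers: the shift along the tool's x, y, z as a fraction of full scale, then the turn, a rotation vector about the tool's x, y, z as a fraction of full scale, then the closure, from -1 (fully open) to 1 (shut). A call has 1 to 8 rows; each row is the pose to reach, as a shift and turn from the pose commanded when the call began, along the tool's axes at that moment, turning the shorter way round; what a row does not reach only later rows make up. Full scale, the value 1, is 60 cm for a shift and 180 degrees for a turn. A row lasts 1/10 s, in which the tool goes at most 50 mm and 8.59 degrees, less where a joint would pass 70% of its speed; a pose out of reach is approached as far as the arm can. A call with a number of a shift or a turn outside -1 to 1 is refused whole. A call with a gripper value outside its range is refused whole. The fingers move at their own pace and stop on an object; "force" is the grip in N (left out, the last holds). Time passes only in rows, so rows that repeat a pose let the fingers close. It gives the time, the measured TCP pose, the force, the opening and the grip force at its end, in the units of the state.
- bot.read_state(): the state, without advancing time (a new reading comes with each control period).
- bot.read_camera(name): name is "scene" or "top" or "wrist"; returns the picture (420x560x3 uint8, blue, green, red); there is no depth.
- bot.camera_params(name): a dict with "fov_y" (degrees; the focal length in pixels is half the picture's height over the tangent of half this angle, whatever the lens; pixels are square), "cx", "cy" (the principal point, pixels), "rvec" (rotation vector, rad) and "tvec" (3), from world to camera coordinates, as OpenCV has them. Camera axes: x right, y down, z forward; pixel columns grow to the right and rows downward; lengths in m; the calibration is good to about 2 mm. A picture is of the moment at which its call begins: read the wrist's pose just before it. camera_params takes no time and is no camera call; for the wrist camera it gives the pose at the moment of the call.
- bot.finish_job(): hands the job in; it is judged then, once.
The state is a dict: "time": time; "q": joint angles; "joint_vel": joint speeds; "joint_torque": joint torques, N m; "tool_pos": TCP position; "tcp_rot": TCP orientation; "wrist_force": force on the tool from outside, world axes, zero at the start; "torque": the same for the moment, N m; "width": opening from 0.0 (shut) to 1.0 (fully open); "grip_force": force on a finger pad.
Only numpy, scipy, OpenCV 4.12 (cv2) and the standard library are available. Lean on these libraries where they do the work, as an engineer would, in place of code of your own. Each camera call takes 0.05 s, during which the arm holds its last target. There are 200 camera calls.

### The job

Put the gear unit on the bench into third: with the outside of the fingers, push the knob of its gear lever through the H-shaped gate, along the left-hand lane to the crossbar, across to the right-hand lane, then forward (away from you) until it is fully home in the third slot, the one marked with three dots, and leave it there. Only push from outside: never have the lever or its knob between the fingers, and leave the bottle, tape measure, socket and screwdriver where they are.

Things in the scene. Friction and masses are not known exactly. Their poses are not given: they have to be found in the camera images.
- gear_unit: White gear unit fixed to the bench. Origin: centre of the underside, on the bench; x = forward (towards its finned motor, away from the robot), y = left, z up; it may stand turned by up to 0.35 rad. Housing 200 (x) by 240 (y) mm, top 100 mm above the bench, bearing a 112 mm square steel gate plate, its upper face at 108 mm. Motor 94 mm across, 103 mm high, ends at x = +252 mm
- gate (a point): Middle of the H-shaped opening, at the gate plate's upper face; axes as the unit's. Two lanes along x, centre lines at y = +20 mm (left) and -20 mm (right), from x = -29 to +29 mm; a crossbar along y at x = 0; all 16 mm wide. Slots, numbered by dots on the plate: 1 forward left, 2 back left, 3 forward right, 4 back right
- knob (a point): Centre of the 36 mm black ball knob on the gear lever (10 mm rod, 18 mm collar under the knob); z runs up along it. The lever rocks both ways about a point 50 mm above the bench under the gate's middle, 130 mm below the knob centre; knob centre 180 mm above the bench when upright, 159 mm in the corners. Starts anywhere along the left lane, stays where left; slippery; about 2 N moves it
- shift_across (a joint): Sideways lean of the lever, rad: positive to the unit's right (-y), 0 upright. Stops at -0.403 and +0.403. In the left-hand lane it is -0.40 to -0.30, in the right-hand lane +0.30 to +0.40. Knob centre in the unit's frame: y = -0.13 sin(across) cos(fore), z = 0.05 + 0.13 cos(across) cos(fore) (m)
- shift_fore (a joint): Fore-and-aft lean of the lever, rad: positive forward (unit's +x). Stops at -0.42 and +0.42 (fully home). The lever can cross between the lanes only within about -0.05 to +0.05. Knob centre in the unit's frame: x = 0.13 sin(fore) m
- oil_bottle_mid (a point): Loose white oil bottle, 52 mm in diameter, 130 mm high, upright on the bench to the left of the unit; point half-way up. To be left alone
- tape_measure_mid (a point): Loose tape measure, 70 x 36 x 66 mm, standing on the bench to the right of the unit; its centre. To be left alone
- socket_mid (a point): Loose steel socket, 28 mm in diameter, 36 mm high, standing on the housing top at its near right corner; point half-way up. To be left alone
- screwdriver_grip (a point): Loose screwdriver, 200 mm long, lying on the bench to the near left of the unit; middle of its handle. To be left alone

How it is judged:
On the way, in this order (a step that is already met when the one before it is completed fails the run):
1. the lever has come along the crossbar to the right-hand lane (value of joint shift_across above 0.27 rad and value of joint shift_fore between -0.12 and 0.12 rad).
2. the lever is home in the third slot (value of joint shift_across above 0.27 rad and value of joint shift_fore above 0.36 rad), for 0.2 s.
At the end, for the whole second after the job is handed in: The lever rests in the third slot, in the right-hand lane (sideways lean over 0.27 rad) and forward to within 0.06 rad (about 8 mm at the knob) of its stop (lean over 0.36 rad), at rest; every bystander is within 20 mm of where it stood (all of step 2 and velocity of joint shift_across between -0.05 and 0.05 rad/s and velocity of joint shift_fore between -0.05 and 0.05 rad/s and distance of each of oil_bottle_mid, tape_measure_mid, socket_mid, screwdriver_grip from where it was at the start of the episode below 0.02 m); the robot touches nothing.
It fails at once if the lever or its knob is between the fingers (x of the grasp point in the frame of knob between -0.01 and 0.01 m and y of the grasp point in the frame of knob between -0.01 and 0.01 m and z of the grasp point in the frame of knob between -0.06 and 0.015 m).
It fails at once if the oil bottle is moved by more than 20 mm (distance of oil_bottle_mid from where it was at the start of the episode above 0.02 m).
It fails at once if the tape measure is moved by more than 20 mm (distance of tape_measure_mid from where it was at the start of the episode above 0.02 m).
It fails at once if the socket is moved by more than 20 mm (distance of socket_mid from where it was at the start of the episode above 0.02 m).
It fails at once if the screwdriver is moved by more than 20 mm (distance of screwdriver_grip from where it was at the start of the episode above 0.02 m).
It also fails if it takes over 54 s, if anything falls off the work surface, if the arm or the gripper's body presses on something with over 40 N, if the wrist force passes 120 N, or if a joint passes its speed limit or range.

## Working session

There is one attempt and no reset: what is moved stays moved. The work goes in short steps, Python scripts to look and compute and a tool call to move; the robot and the scene stay as the last step left them, time stands still between calls to the robot, and variables do not carry over. Pictures are saved under pics/ and viewed, at most 10 in all, crops included, and the job is handed in when it is done.

Besides the shell and the picture viewer there is one more tool, called after "Call:" as name(argument=value, ...), one argument or row to a line, values as JSON. play_rows: Moves the arm, as the interface text tells. Its arguments: {"type":"object","properties":{"commands":{"type":"array"},"force":{"type":"number"}},"required":["commands"]}

```bash
mkdir -p pics; cat > h.py <<'E'
import numpy as np, cv2
from workcell import bot
def cam(n):
    p=bot.camera_params(n); f=210/np.tan(np.radians(p['fov_y'])/2)
    K=np.array([[f,0,p['cx']],[0,f,p['cy']],[0,0,1.]])
    return K,np.array(p['rvec'],float),np.array(p['tvec'],float)
def ray(n,u,v):
    K,r,t=cam(n);R=cv2.Rodrigues(r)[0]
    return -R.T@t, R.T@np.linalg.inv(K)@[u,v,1]
def at(n,u,v,z):
    o,d=ray(n,u,v); return o+d*(z-o[2])/d[2]
def proj(n,P):
    K,r,t=cam(n); return cv2.projectPoints(np.array(P,float).reshape(-1,1,3),r,t,K,None)[0].reshape(-1,2)
E
python3 - <<'E'
from h import *
for n in('scene','top'):
    cv2.imwrite(f'pics/{n}0.png',bot.read_camera(n)); K,r,t=cam(n); print(n,K[0,0],-cv2.Rodrigues(r)[0].T@t, bot.camera_params(n))
s=bot.read_state();print(s['time'],s['tool_pos'],s['tcp_rot'],s['width'])
E
```

```text
scene 398.0179392795813 [0.83397048 0.53389052 0.72569165] {'fov_y': 55.63354969774679, 'cx': 273.1963080896388, 'cy': 212.62713744557718, 'rvec': array([ 0.82829738,  2.59275528, -1.05349655]), 'tvec': array([ 0.37644395, -0.15511205,  1.15819015])}
top 528.2456212645897 [0.42772659 0.05686106 1.27032897] {'fov_y': 43.35983136748921, 'cx': 284.78034226516445, 'cy': 217.3723052234066, 'rvec': array([ 2.21576673, -2.15465378,  0.07982337]), 'tvec': array([0.04209453, 0.51915155, 1.23637722])}
0.1 [ 0.16150923 -0.65476689  0.25509078] [-3.11664110e+00 -3.78644478e-01  2.43920965e-04] 1.00154246450472
```

View pics/top0.png

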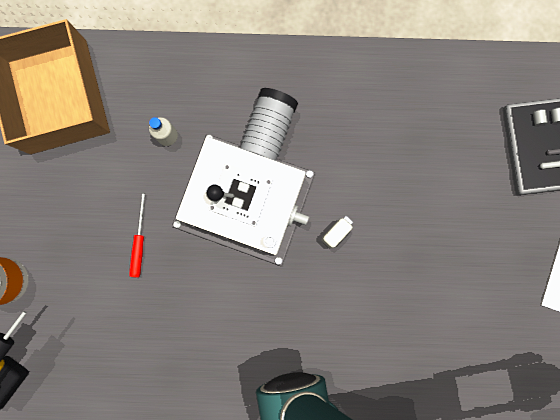

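View pics/scene0.png

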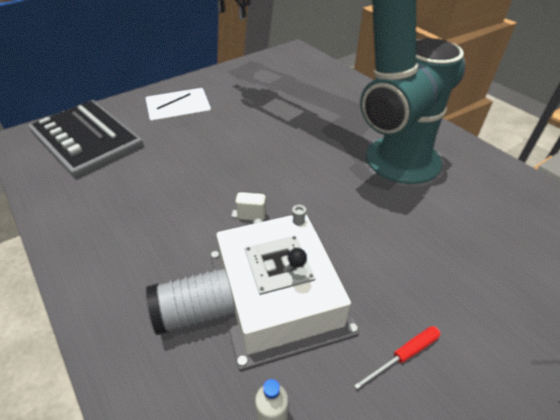

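```bash
python3 - <<'E'
from h import *
a=cv2.imread('pics/top0.png')[125:275,165:365];b=cv2.imread('pics/scene0.png')[200:370,200:370]
cv2.imwrite('pics/ct.png',cv2.resize(a,None,fx=4,fy=4,interpolation=2));
def tri(u1,u2):
    o1,d1=ray('top',*u1);o2,d2=ray('scene',*u2)
    s=np.linalg.lstsq(np.c_[d1,-d2],o2-o1,rcond=None)[0];p=o1+s[0]*d1;q=o2+s[1]*d2
    return (p+q)/2,np.linalg.norm(p-q)
print(tri((215,193),(298,257)))
for uv in((208,138),(310,174),(280,262),(177,225)):print(at('top',*uv,.0),at('top',*uv,.1))
E
```

```text
(array([0.55314847, 0.20497662, 0.16945398]), np.float64(0.002266494301893821))
[0.70768226 0.24900289 0.        ] [0.68564421 0.23387753 0.1       ]
[ 0.62625884 -0.00161788  0.        ] [0.61063043 0.00298557 0.1       ]
[0.4116069  0.06505187 0.        ] [0.41287584 0.06440709 0.1       ]
[0.49342978 0.31544905 0.        ] [0.48825764 0.29509306 0.1       ]
```

View pics/ct.png

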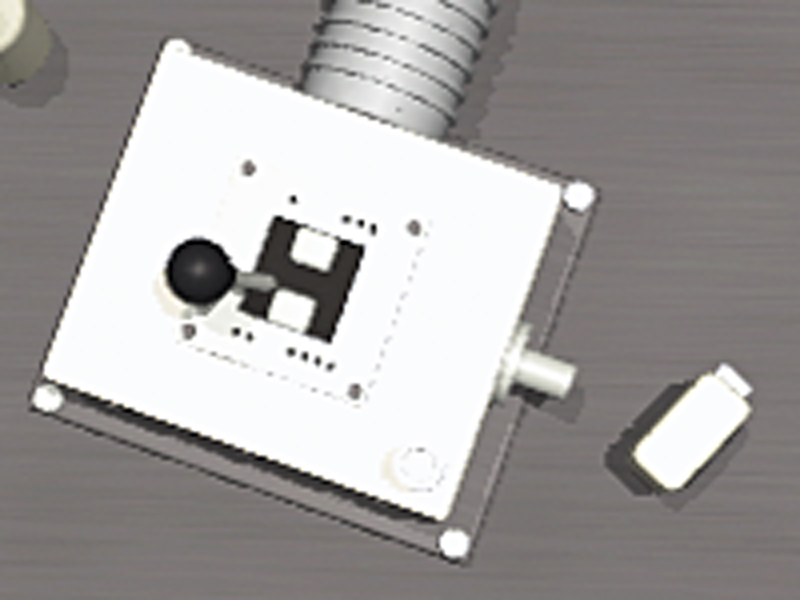

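```bash
python3 - <<'E'
from h import *
P=[at('top',165+(u-1.5)/4,125+(v-1.5)/4,.11) for u,v in((248,168),(414,228),(355,391),(189,331))]
P=np.array(P);c=P.mean(0);FL,FR,BR,BL=P
d=(FL+FR-BL-BR);e=(FL+BL-FR-BR);print(c,np.arctan2(d[1],d[0]),np.arctan2(-e[0],e[1]),np.linalg.norm(d)/2,np.linalg.norm(e)/2)
y=(np.arctan2(d[1],d[0])+np.arctan2(-e[0],e[1]))/2
Rz=np.array([[np.cos(y),-np.sin(y)],[np.sin(y),np.cos(y)]])
for z in(.159,.168,.17,.175,.18):
  k=at('top',165+(200-1.5)/4,125+(271-1.5)/4,z);x,yy=Rz.T@(k-c)[:2];print(z,k,x,yy,np.sqrt(max(0,.13**2-x*x-yy*yy))+.05)
E
```

```text
[0.5591945  0.15689574 0.11      ] -0.3121029150302365 -0.31990499725513294 0.09602473568313376 0.09769667015820847
0.159 [0.55651469 0.20648072 0.159     ] -0.017956685305156393 0.046296960470938016 0.17014220284314746
0.168 [0.55547171 0.20526904 0.168     ] -0.01857146582120177 0.04482114784692461 0.17060748468870437
0.17 [0.55523994 0.20499977 0.17      ] -0.018708083713656273 0.04449318948603271 0.1707077615280924
0.175 [0.55466051 0.20432662 0.175     ] -0.01904962844479261 0.04367329358380303 0.1709535244780337
0.18 [0.55408108 0.20365346 0.18      ] -0.019391173175928856 0.0428533976815734 0.171192279910917
```

```bash
cat >> h.py <<'E'
from scipy.spatial.transform import Rotation as Ro
C=np.array([.5592,.1569,0]);Y=-.316
U=Ro.from_euler('z',Y)
GOAL=Ro.from_matrix((U.as_matrix()@np.array([[0,1,0],[1,0,0],[0,0,-1.]])))
def row(*ps):
    s=bot.read_state();R=Ro.from_rotvec(s['tcp_rot'])
    print('t',s['time'],'unit tcp',U.inv().apply(np.array(s['tool_pos'])-C).round(4),'F',U.inv().apply(s['wrist_force']).round(1),'w',round(s['width'],2))
    for p in ps:
        w=C+U.apply(p);print(p,w.round(3),(R.inv().apply(w-s['tool_pos'])/.6).round(4),((R.inv()*GOAL).as_rotvec()/np.pi).round(4))
E
python3 -c "
from h import *
row([-.075,.044,.30])"
```

```text
t 0.1 unit tcp [-0.1258 -0.8951  0.2551] F [-0.  -0.   0.6] w 1.0
[-0.075, 0.044, 0.3] [0.502 0.222 0.3  ] [ 0.9002 -1.2832 -0.0722] [-0.0006 -0.0004 -0.3224]
```

Call:
play_rows(
  commands=[
    [[0.4,-0.57,-0.072,0,0,-0.3224,1],[0.4,-0.57,-0.072,0,0,-0.3224,1],[0.4,-0.57,-0.072,0,0,-0.3224,1],[0.4,-0.57,-0.072,0,0,-0.3224,1],[0.4,-0.57,-0.072,0,0,-0.3224,1],[0.4,-0.57,-0.072,0,0,-0.3224,1],[0.4,-0.57,-0.072,0,0,-0.3224,1],[0.4,-0.57,-0.072,0,0,-0.3224,1]],
  ],
)

```text
time: 0.9
tool_pos: [0.3055, -0.2824, 0.2972]
tcp_rot: [-2.542, -1.846, -0.0]
wrist_force: [1.2, 0.3, 0.5]
width: 0.001
grip_force: 0.0
```

```bash
python3 -c "
from h import *
row([-.075,.044,.30])"
```

```text
t 0.9 unit tcp [-0.1046 -0.4963  0.2972] F [1.  0.6 0.5] w 0.0
[-0.075, 0.044, 0.3] [0.502 0.222 0.3  ] [ 0.9005  0.0507 -0.0044] [-0.     -0.0001  0.0005]
```

Call:
play_rows(
  commands=[
    [[0.9,0.05,0,0,0,0,1],[0.9,0.05,0,0,0,0,1],[0.9,0.05,0,0,0,0,1],[0.9,0.05,0,0,0,0,1],[0.9,0.05,0,0,0,0,1],[0.9,0.05,0,0,0,0,1],[0.9,0.05,0,0,0,0,1],[0.9,0.05,0,0,0,0,1]],
  ],
)

```text
time: 1.7
tool_pos: [0.4508, 0.0904, 0.2972]
tcp_rot: [2.543, 1.845, -0.0]
wrist_force: [1.0, -1.7, 0.4]
width: 0.002
grip_force: 0.0
```

```bash
python3 -c "
from h import *
row([-.075,.044,.30],[-.075,.044,.175])"
```

```text
t 1.7 unit tcp [-0.0824 -0.0969  0.2972] F [ 1.5 -1.3  0.4] w 0.0
[-0.075, 0.044, 0.3] [0.502 0.222 0.3  ] [ 0.2348  0.0124 -0.0047] [0.0001 0.0001 0.0001]
[-0.075, 0.044, 0.175] [0.502 0.222 0.175] [0.2348 0.0124 0.2037] [0.0001 0.0001 0.0001]
```

Call:
play_rows(
  commands=[
    [[0.235,0.012,-0.005,0,0,0,1],[0.235,0.012,-0.005,0,0,0,1],[0.235,0.012,-0.005,0,0,0,1],[0.235,0.012,-0.005,0,0,0,1],[0.235,0.012,0.07,0,0,0,1],[0.235,0.012,0.14,0,0,0,1],[0.235,0.012,0.203,0,0,0,1],[0.235,0.012,0.203,0,0,0,1]],
  ],
)

```text
time: 2.5
tool_pos: [0.4963, 0.2174, 0.169]
tcp_rot: [-2.541, -1.842, 0.021]
wrist_force: [-0.1, -0.2, -1.4]
width: 0.003
grip_force: 0.0
```

```bash
python3 -c "
from h import *
row([-.036,.044,.175])
a=[cv2.resize(bot.read_camera(n)[y:y+170,x:x+170],None,fx=2.35,fy=2.35,interpolation=2) for n,x,y in(('top',160,120),('scene',215,190))]
cv2.imwrite('pics/p1.png',np.hstack(a))"
```

```text
t 2.5 unit tcp [-0.0785  0.0379  0.169 ] F [-0.  -0.2 -1.4] w 0.0
[-0.036, 0.044, 0.175] [0.539 0.21  0.175] [ 0.01    0.0708 -0.0109] [-0.0033  0.0028 -0.0002]
```

View pics/p1.png

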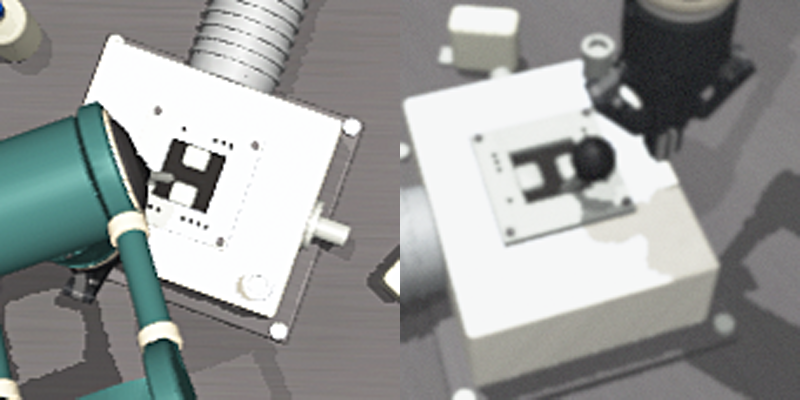

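Call:
play_rows(
  commands=[
    [[0,0,-0.015,0,0,0,1],[0,0.02,-0.015,0,0,0,1],[0,0.035,-0.015,0,0,0,1],[0,0.045,-0.015,0,0,0,1],[0,0.055,-0.015,0,0,0,1],[0,0.055,-0.015,0,0,0,1],[0,0.055,-0.015,0,0,0,1]],
  ],
)

```text
time: 3.3
tool_pos: [0.5329, 0.2095, 0.1842]
tcp_rot: [2.544, 1.844, -0.001]
wrist_force: [1.5, -0.9, -0.1]
width: 0.001
grip_force: 0.0
```

```bash
cat >> h.py <<'E'
def knob():
    im=bot.read_camera('scene');x0,y0=230,215
    g=cv2.cvtColor(im,cv2.COLOR_BGR2GRAY)[y0:y0+90,x0:x0+110]
    return im
E
python3 -c "
from h import *
row([-.036,.044,.183])
im=bot.read_camera('scene')
cv2.imwrite('pics/p2.png',cv2.resize(im[190:330,215:355],None,fx=4,fy=4,interpolation=2))"
```

```text
t 3.3 unit tcp [-0.0413  0.0419  0.1842] F [ 1.7 -0.4 -0.1] w 0.0
[-0.036, 0.044, 0.183] [0.539 0.21  0.183] [0.0036 0.0088 0.002 ] [-0.0001  0.0002 -0.0001]
```

View pics/p2.png

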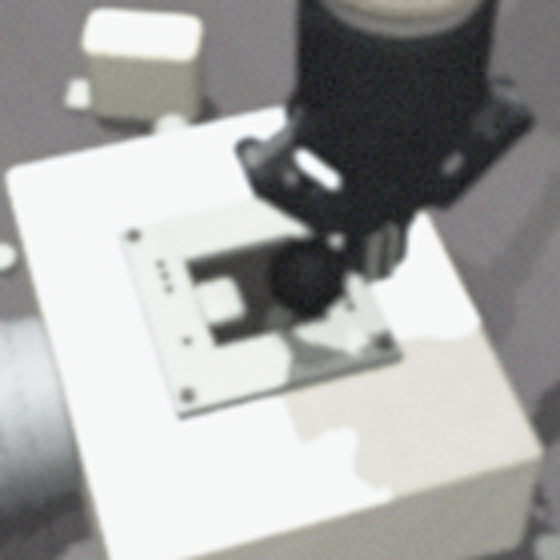

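```bash
cat >> h.py <<'E'
def kn(u,v,n='scene'):
    o,d=ray(n,u,v);d/=np.linalg.norm(d);q=o-(C+[0,0,.05]);b=q@d;D=b*b-(q@q-.0169)
    k=U.inv().apply(q+d*(-b-np.sqrt(max(D,0))));f=np.arcsin(k[0]/.13)
    return k+[0,0,.05],'fore',f,'across',np.arctan2(-k[1],k[2])
E
python3 -c "
from h import *
print(kn(298,257),kn(291.3,259.5))
print(proj('scene',[C+U.apply(p) for p in([-.0413,.0419,.159],[0,.0463,.1715],[0,-.0463,.1715])]))"
```

```text
(array([-0.02153416,  0.04474413,  0.17014259]), 'fore', np.float64(-0.16641442782476779), 'across', np.float64(-0.35651138070132776)) (array([-0.00832555,  0.04697042,  0.17093166]), 'fore', np.float64(-0.06408654623469746), 'across', np.float64(-0.3704705847870996))
[[307.63977059 256.99469573]
 [286.65036152 260.1547309 ]
 [271.08947227 222.77061044]]
```

Call:
play_rows(
  commands=[
    [[0,0.007,0,0,0,0,1],[0,0.012,0,0,0,0,1],[0,0.012,0,0,0,0,1],[0,0.012,0,0,0,0,1]],
  ],
)

```text
time: 3.75
tool_pos: [0.5397, 0.2075, 0.1845]
tcp_rot: [2.543, 1.844, -0.0]
wrist_force: [-0.7, 0.2, -0.4]
width: -0.002
grip_force: 0.4
```

```bash
sed -i '/^def knob/,/return im/d' h.py; cat >> h.py <<'E'
def ball(near):
    im=bot.read_camera('scene');x,y=map(int,near);g=cv2.cvtColor(im,cv2.COLOR_BGR2GRAY)
    K,r,t=cam('scene');best=None
    # template: dark disc, brighter ring
    c=cv2.GaussianBlur(g,(0,0),.7)[y-22:y+22,x-22:x+22].astype(np.float32)
    T=np.full((25,25),1,np.float32);cv2.circle(T,(12,12),9,0,-1);
    m=cv2.matchTemplate(c,T,cv2.TM_CCOEFF_NORMED);_,s,_,l=cv2.minMaxLoc(m)
    u,v=x-22+l[0]+12,y-22+l[1]+12;print('ball',u,v,round(s,2),*kn(u,v));return im
E
python3 -c "
from h import *
row([-.034,.044,.184])
ball((287,260))"
```

```text
t 3.75 unit tcp [-0.0342  0.0421  0.1845] F [-0.7 -0.1 -0.4] w -0.0
[-0.034, 0.044, 0.184] [0.541 0.209 0.184] [0.0032 0.0004 0.0009] [-0.      0.     -0.0001]
ball 287 260 0.52 [-0.00068128  0.04617815  0.17152002] fore -0.0052406468260628464 across -0.36315089088603963
```

Call:
play_rows(
  commands=[
    [[0,-0.06,0,0,0,0,1],[0,-0.07,0,0,0,0,1],[0.1,-0.07,0,0,0,0,1],[0.1,-0.07,0,0,0,0,1],[0.1,-0.02,0,0,0,0,1],[0.1,0.057,0,0,0,0,1],[0.1,0.057,0.008,0,0,0,1],[0.1,0.057,0.008,0,0,0,1]],
  ],
)

```text
time: 4.6
tool_pos: [0.5915, 0.2531, 0.1788]
tcp_rot: [-2.544, -1.842, 0.002]
wrist_force: [-1.6, 0.4, 0.2]
width: -0.001
grip_force: 0.0
```

```bash
python3 -c "
from h import *
row([0,.04,.18],[0,-.017,.18])
ball((287,260))"
```

```text
t 4.6 unit tcp [0.0008 0.1015 0.1788] F [-1.7 -0.1  0.2] w -0.0
[0, 0.04, 0.18] [0.572 0.195 0.18 ] [-0.1025 -0.0011 -0.0018] [-0.0003  0.0003 -0.0005]
[0, -0.017, 0.18] [0.554 0.141 0.18 ] [-0.1975 -0.001  -0.0017] [-0.0003  0.0003 -0.0005]
ball 283 250 0.34 [0.00049076 0.02724868 0.17711125] fore 0.0037750926737420724 across -0.21117272094729275
```

Call:
play_rows(
  commands=[
    [[-0.035,0,0,0,0,0,1],[-0.055,0,0,0,0,0,1],[-0.07,0,0,0,0,0,1],[-0.085,0,0,0,0,0,1],[-0.1,0,0,0,0,0,1],[-0.1,0,0,0,0,0,1]],
  ],
)

```text
time: 5.25
tool_pos: [0.5717, 0.1958, 0.1799]
tcp_rot: [2.544, 1.843, -0.001]
wrist_force: [-0.4, 0.6, -0.1]
width: -0.002
grip_force: 0.1
```

```bash
python3 -c "
from h import *
row([0,-.017,.18])
im=bot.read_camera('scene'); t=bot.read_camera('top')
cv2.imwrite('pics/p3.png',np.hstack([cv2.resize(im[190:330,215:355],None,fx=2.85,fy=2.85,interpolation=2),cv2.resize(t[125:265,170:310],None,fx=2.85,fy=2.85,interpolation=2)]))"
```

```text
t 5.25 unit tcp [-0.0002  0.0409  0.1799] F [-0.6  0.4 -0.1] w -0.0
[0, -0.017, 0.18] [0.554 0.141 0.18 ] [-0.0965  0.0004 -0.    ] [ 0.      0.0002 -0.0002]
```

View pics/p3.png

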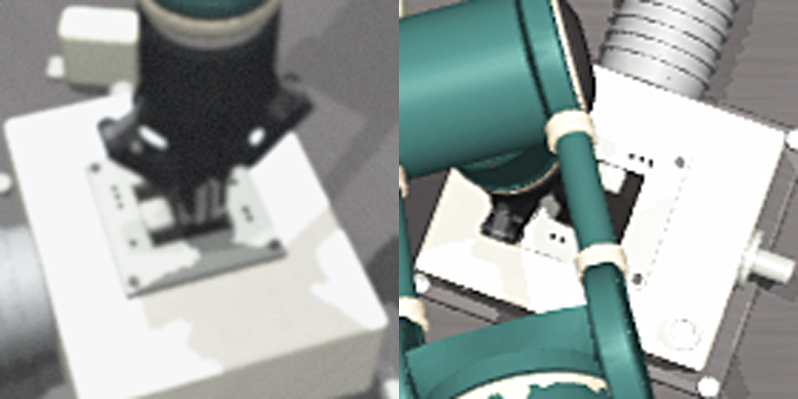

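Call:
play_rows(
  commands=[
    [[-0.02,0,0,0,0,0,1],[-0.04,0,0,0,0,0,1],[-0.06,0,0,0,0,0,1],[-0.08,0,0,0,0,0,1],[-0.1,0,0,0,0,0,1],[-0.1,0,0,0,0,0,1]],
  ],
)

```text
time: 5.95
tool_pos: [0.5526, 0.1378, 0.1795]
tcp_rot: [2.545, 1.842, -0.003]
wrist_force: [0.1, -0.0, -0.5]
width: 0.002
grip_force: 0.0
```

```bash
python3 -c "
from h import *
row([0,-.019,.18])"
```

```text
t 5.95 unit tcp [-0.0003 -0.0202  0.1795] F [ 0.1  0.  -0.5] w 0.0
[0, -0.019, 0.18] [0.553 0.139 0.18 ] [ 0.0019  0.0006 -0.0009] [-0.0003  0.0005 -0.0005]
```

Back off left, then look at the knob.

Call:
play_rows(
  commands=[
    [[0.06,0,0,0,0,0,1],[0.12,0,0,0,0,0,1],[0.12,-0.08,0,0,0,0,1],[0.12,-0.14,0,0,0,0,1],[0.12,-0.14,0,0,0,0,1]],
  ],
)

```text
time: 6.45
tool_pos: [0.4918, 0.2351, 0.1783]
tcp_rot: [-2.539, -1.846, 0.008]
wrist_force: [0.7, 0.1, -0.5]
width: 0.003
grip_force: 0.0
```

```bash
python3 -c "
from h import *
row([-.085,-.046,.18])
im=ball((272,222))
cv2.imwrite('pics/p4.png',cv2.resize(im[190:330,215:355],None,fx=4,fy=4,interpolation=2))"
```

```text
t 6.45 unit tcp [-0.0883  0.0534  0.1783] F [ 0.6  0.3 -0.5] w 0.0
[-0.085, -0.046, 0.18] [0.464 0.14  0.18 ] [-0.1657  0.0051 -0.0024] [-0.0014  0.0009  0.0008]
ball 272 221 0.72 [-0.00368409 -0.05249757  0.16887149] fore -0.028342984644896912 across 0.415874168414073
```

View pics/p4.png

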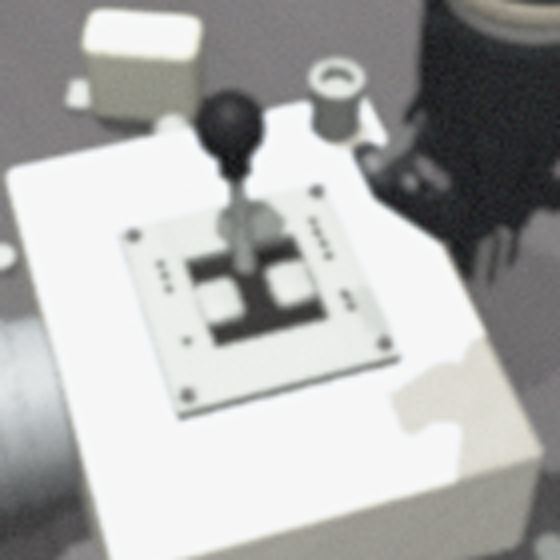

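Call:
play_rows(
  commands=[
    [[-0.08,0.005,0,0,0,0,1],[-0.165,0.015,0,0,0,0,1],[-0.169,0.02,0,0,0,0,1],[-0.169,0.035,0,0,0,0,1],[-0.169,0.06,0,0,0,0,1],[-0.169,0.08,0,0,0,0,1],[-0.169,0.1,0.003,0,0,0,1],[-0.169,0.1,0.003,0,0,0,1]],
  ],
)

```text
time: 7.3
tool_pos: [0.5236, 0.1195, 0.1777]
tcp_rot: [2.543, 1.844, 0.0]
wrist_force: [-0.4, 0.4, 0.4]
width: -0.002
grip_force: 0.0
```

```bash
python3 -c "
from h import *
row([.015,-.048,.17],[.02,-.048,.168])
ball((268,222))"
```

```text
t 7.3 unit tcp [-0.0222 -0.0466  0.1777] F [-0.5  0.3  0.4] w -0.0
[0.015, -0.048, 0.17] [0.559 0.107 0.17 ] [-0.0023  0.0621  0.0128] [ 0.0001 -0.     -0.    ]
[0.02, -0.048, 0.168] [0.563 0.105 0.168] [-0.0023  0.0704  0.0161] [ 0.0001 -0.     -0.    ]
ball 266 223 0.56 [ 0.00887061 -0.05040872  0.1695001 ] fore 0.06828855224977476 across 0.39918249699019076
```

Good; the knob follows forward in the right lane. Push home.

Call:
play_rows(
  commands=[
    [[-0.002,0.015,0.003,0,0,0,1],[-0.002,0.03,0.006,0,0,0,1],[-0.002,0.045,0.01,0,0,0,1],[-0.002,0.058,0.014,0,0,0,1],[-0.002,0.066,0.016,0,0,0,1],[-0.002,0.07,0.016,0,0,0,1],[-0.002,0.07,0.016,0,0,0,1]],
  ],
)

```text
time: 8.05
tool_pos: [0.5613, 0.105, 0.1681]
tcp_rot: [-2.544, -1.844, 0.001]
wrist_force: [0.4, -0.1, -0.1]
width: 0.002
grip_force: 0.1
```

```bash
python3 -c "
from h import *
row([.022,-.048,.168])
im=ball((245,232))
print(proj('scene',[C+U.apply([.053,-.045,.161])]))"
```

```text
t 8.05 unit tcp [ 0.0181 -0.0487  0.1681] F [ 0.4  0.  -0.1] w 0.0
[0.022, -0.048, 0.168] [0.565 0.104 0.168] [0.0012 0.0065 0.0002] [-0.0001  0.0001 -0.0001]
ball 247 232 0.56 [ 0.04772731 -0.04582353  0.16190312] fore 0.37592509335642343 across 0.3886630062507389
[[244.42306254 233.26350897]]
```

Not yet on the stop (no force). Push a little at a time.

Call:
play_rows(
  commands=[
    [[0,0.004,0,0,0,0,1],[0,0.007,0,0,0,0,1],[0,0.007,0,0,0,0,1],[0,0.007,0,0,0,0,1]],
  ],
)

```text
time: 8.5
tool_pos: [0.565, 0.1039, 0.1684]
tcp_rot: [-2.543, -1.844, 0.0]
wrist_force: [-0.1, 0.9, -1.5]
width: 0.003
grip_force: 0.5
```

```bash
python3 -c "
from h import *
row([.024,-.048,.168])
im=ball((245,232))"
```

```text
t 8.5 unit tcp [ 0.022  -0.0485  0.1684] F [-0.3  0.8 -1.5] w 0.0
[0.024, -0.048, 0.168] [0.567 0.104 0.168] [0.0009 0.0033 0.0007] [-0.  0. -0.]
ball 245 234 0.58 [ 0.05241116 -0.04293705  0.16094809] fore 0.4149703357583921 across 0.36925057625755625
```

Call:
play_rows(
  commands=[
    [[0,0.003,0,0,0,0,1],[0,0.004,0,0,0,0,1],[0,0.004,0,0,0,0,1]],
  ],
)

```text
time: 8.85
tool_pos: [0.5667, 0.1033, 0.168]
tcp_rot: [-2.542, -1.843, 0.002]
wrist_force: [-3.2, 1.8, -1.2]
width: -0.003
grip_force: 2.1
```

```bash
python3 -c "
from h import *
row([.024,-.048,.168])
im=ball((245,232))"
```

```text
t 8.85 unit tcp [ 0.0238 -0.0486  0.168 ] F [-3.6  0.7 -1.2] w -0.0
[0.024, -0.048, 0.168] [0.567 0.104 0.168] [0.001  0.0004 0.    ] [-0.0006  0.0001 -0.0001]
ball 245 234 0.58 [ 0.05241116 -0.04293705  0.16094809] fore 0.4149703357583921 across 0.36925057625755625
```

Force is building and the knob no longer moves: it is on its stop. Back off and check.

Call:
play_rows(
  commands=[
    [[0,-0.03,0,0,0,0,1],[0,-0.08,-0.01,0,0,0,1],[0,-0.13,-0.06,0,0,0,1],[0,-0.16,-0.14,0,0,0,1],[0,-0.16,-0.2,0,0,0,1],[0,-0.16,-0.2,0,0,0,1],[0,-0.16,-0.2,0,0,0,1]],
  ],
)

```text
time: 9.6
tool_pos: [0.4779, 0.1331, 0.2908]
tcp_rot: [2.541, 1.842, 0.009]
wrist_force: [0.2, 0.4, -0.4]
width: -0.0
grip_force: 0.0
```

```bash
python3 -c "
from h import *
row()
im=ball((245,232))
cv2.imwrite('pics/p5.png',im[150:420,150:460].repeat(2,0).repeat(2,1))"
```

```text
t 9.6 unit tcp [-0.0699 -0.0479  0.2908] F [ 0.   0.5 -0.4] w -0.0
ball 245 234 0.72 [ 0.05241116 -0.04293705  0.16094809] fore 0.4149703357583921 across 0.36925057625755625
```

View pics/p5.png

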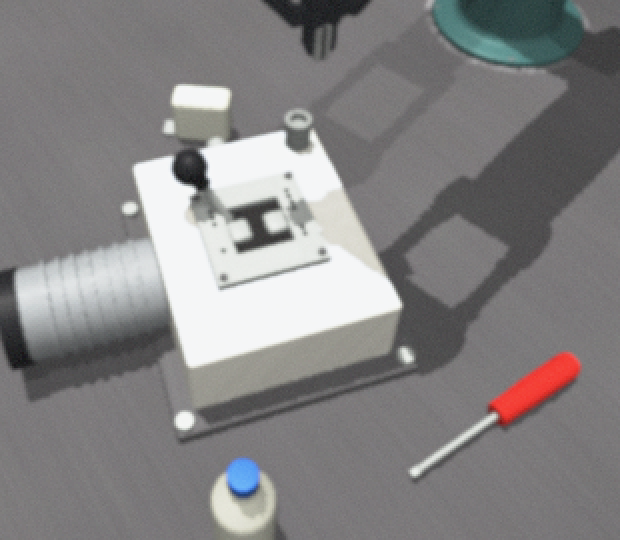

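The knob sits at crop pixel (190,167), forward in the right-hand lane, with a fore lean of about 0.41 rad. The gripper is clear, and the socket, tape measure, bottle and screwdriver are where they were.

```bash
python3 -c "
from workcell import bot
print(bot.finish_job())"
```

```text
the job is handed in; nothing more can be done
None
```

The gear lever is home in the third slot (camera estimate: fore lean about 0.41 rad, sideways about 0.37 rad), the arm is clear, nothing else looked moved, and I handed the job in at about 10 s; the hand-in returned no verdict.

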